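Stand the bar board in its draining stand

ROBOT

A 6-joint arm with a two-finger parallel gripper is mounted at the origin on a cart in front of the work surface, level with it; the furniture and walls round the work are solid. World frame = base frame: x ahead of the robot, y to its left, z up, the work surface at z = 0. Lengths are in m, angles in rad, forces in N, time in s.
With the tool pointing down it reaches from about 0.35 to 0.725 m from the base axis. Payload 6 kg.
Tool frame: the origin (TCP) lies on the centre line of the jaws, within the pads' length; the fingertips stand 17 mm ahead of it and the grasp point (between the pads) lies 2 mm behind it; z points along the fingers, y is the line along which they close (so a half turn about z gives the same grasp; the last joint's range is limited). The gripper opens to 85 mm and grips with 20 to 120 N. Pads are 22 mm wide; open, the fingers measure 114 mm over their backs; the gripper's body (76 mm by 85 mm) begins 54 mm behind the grasp point. The pads swing forward as they close: fully open they stand 13 mm farther back than shut.
Start: joints at [1.558, 0.04, 0.085, 0, -1.615, -0.334], TCP at [0.204, 0.564, 0.248] pointing down, gripper open.
Joint ranges: [-2.56, 2.56], [-1.29, 2.01], [-1.08, 1.49], [-3.29, 1.98], [-2.81, -0.18], [-2.99, 2.99]. Speed limits (rad/s): [2.57, 2.57, 3.01, 3.14, 3.14, 3.14].

INTERFACE

Orientations are given as a rotation vector (axis times angle).
In Python, from rig import r gives the robot as it stands.
- The arm moves only by the tool step_arm, never from a script. Its argument "deltas" is a list that holds one entry, the list of rows, each a list of 7 numbers: the shift along the world's x, y, z in units of 2.5 cm (1.0 is 2.5 cm), then the turn, a rotation vector about the world's x, y, z in units of 30 degrees (1.0 is 30 degrees), then the finger opening in mm, from 0 to 85.4. In form: [[[tx, ty, tz, wx, wy, wz, jaw], ...]]. A call has 1 to 5 rows; each row shifts and turns the commanded pose from where the row before left it; what a row does not reach is not made up. A row lasts 1/8 s, in which the tool goes at most 62.5 mm and 10.7 degrees, less where a joint would pass 70% of its speed; a pose out of reach is approached as far as the arm can. A call with a number of a shift or a turn outside -1 to 1 is refused whole. A call with a gripper value outside its range is refused whole. The fingers move at their own pace and stop on an object; the grip force is fixed at half the most. Time passes only in rows, so rows that do not move let the fingers close. It gives the time, the measured TCP pose, the force, the opening and the grip force at its end, in the units of the state.
- r.read_state(): the state, without advancing time (a new reading comes with each control period).
- r.snapshot(name): name is "side" or "top"; returns a dict with "pixels" (384x512x3 uint8, red, green, blue), "z_map" (384x512 float32, m along the optical axis (not along the pixel's ray), 0 where there is no reading), "vertical_fov" (degrees; the focal length in pixels is half the picture's height over the tangent of half this angle, whatever the lens; pixels are square), "cx", "cy" (the principal point, pixels), "world_from_camera" (4x4, takes a point from camera to world coordinates). Camera axes: x right, y up, looking along -z (the intrinsics and any distortion apply to the point x, -y, -z); pixel columns grow to the right and rows downward; lengths in m; the calibration is good to about 2 mm. A picture is of the moment at which its call begins.
- r.job_done(): hands the job in; it is judged then, once.
The state is a dict: "time_s": time; "joint_positions": joint angles; "joint_vel": joint speeds; "joint_efforts": joint torques, N m; "ee_pos": TCP position; "orientation": TCP orientation; "contact_force": force on the tool from outside, world axes, zero at the start; "torque": the same for the moment, N m; "opening": finger opening in m; "gripper_force": force on a finger pad.
Only numpy, scipy, OpenCV 4.12 (cv2) and the standard library are available. Lean on these libraries where they do the work, as an engineer would, in place of code of your own. Each camera call takes 0.05 s, during which the arm holds its last target. There are 200 camera calls.

TASK

Take the small wooden bar board from the rest it leans in and put it away in the draining stand with the long slot (the stand with the short slot is too small for it). Lead the board's lower edge into the slot's mouth while the board is still tilted about as it leaned, straighten it upright in the slot while you still hold it, and let go once it sits fully down on the slot's floor.

Things in the scene. Friction and masses are not known exactly. Their poses are not given: they have to be found in the camera images.
- board: Light-wood bar board with a dark groove line, 140 high (z) x 76 wide (y) x 10 mm thick (x), 0.1 kg. Origin: middle of its lower edge; z runs up to its top edge. At the start it leans in the rest, 0.38 rad from vertical, top towards the rest's -x side (roughly to the robot's right). Grip it across the 10 mm thickness at the top edge: the upper 60 mm are free on both faces.
- rest: Fixed white easel holding the board at the start: base 100 x 100 mm, 94 mm high. Origin: centre of its underside, z up. Its back panel (-x side of the board) reaches 75 mm up the board, its lip (+x side) 14 mm. Draw the board out along its own height, at least 20 mm, before moving it sideways.
- board_stand: Fixed white stand with the LONG slot: 124 long (y) x 64 (x) x 56 mm high. Origin: centre of its underside, z up. Slot along y at x = 0, 100 mm long; floor 6 mm above the underside; 16 mm wide from there up to 40 mm, then a chamfer opens to a mouth 40 mm wide at 56 mm. Same from both sides: the board may go in either way round. Seated and let go, the board may lean up to 0.18 rad.
- short_stand: Fixed white stand with the SHORT slot, not for this board: 70 long (y) x 64 (x) x 56 mm high, same section, slot only 46 mm long. Origin: centre of its underside, z up.

How it is judged:
By the outcome, as a careful person would: the job done as asked, in the order asked, and still so for the second after the job is handed in, with the robot touching nothing.
It also fails if it takes over 42 s, if anything falls off the work surface, if the arm or the gripper's body presses on something with over 40 N, if the wrist force passes 120 N, or if a joint passes its speed limit or range.

## Working session

There is one attempt and no reset: what is moved stays moved. The work goes in short steps, Python scripts to look and compute and a tool call to move; the robot and the scene stay as the last step left them, time stands still between calls to the robot, and variables do not carry over. Pictures are saved under pics/ and viewed, at most 10 in all, crops included, and the job is handed in when it is done.

Besides the shell and the picture viewer there is one more tool, called after "Emit:" as a command line: name --argument value ..., lists and objects as JSON in quotes. step_arm: Moves the arm, as the interface text tells. Its arguments: {"type":"object","properties":{"deltas":{"type":"array"}},"required":["deltas"]}

```bash
ls; mkdir -p pics
cat > h.py <<'E'
import numpy as np,cv2
from rig import r
from scipy.spatial.transform import Rotation as R
def cloud(s):
    z=s["z_map"];h,w=z.shape;f=h/2/np.tan(np.radians(s["vertical_fov"])/2)
    v,u=np.mgrid[:h,:w].astype(float)
    P=np.stack([(u-s["cx"])/f*z,-(v-s["cy"])/f*z,-z],-1)
    T=np.array(s["world_from_camera"]);Q=P@T[:3,:3].T+T[:3,3];Q[z<=0]=np.nan
    return Q
E
python3 - <<'E'
from h import *
for n in("top","side"):
    s=r.snapshot(n);np.save(n+"0.npy",cloud(s));cv2.imwrite(f"pics/{n}0.png",cv2.resize(s["pixels"][:,:,::-1],(768,576)))
    print({k:v for k,v in s.items() if k not in("pixels","z_map")})
st=r.read_state();print(st)
E
```

```text
pics
{'vertical_fov': 46.08648245285328, 'cx': 259.00993233587474, 'cy': 192.235122196488, 'world_from_camera': array([[ 0.01886216,  0.99047549, -0.13639106,  0.41379699],
       [-0.99963829,  0.01606681, -0.02156706,  0.11503436],
       [-0.01917028,  0.13674853,  0.99042028,  0.91006016],
       [ 0.        ,  0.        ,  0.        ,  1.        ]])}
{'vertical_fov': 56.91324470860144, 'cx': 254.8343551997662, 'cy': 197.4483101192858, 'world_from_camera': array([[ 0.93452597,  0.16364197, -0.31604196,  0.27811216],
       [-0.35549174,  0.47147107, -0.80705678, -0.54846583],
       [ 0.01693628,  0.86656583,  0.49877533,  0.4656382 ],
       [ 0.        ,  0.        ,  0.        ,  1.        ]])}
{'time_s': 0.1, 'joint_positions': array([ 1.55771657e+00,  4.07880263e-02,  8.39309148e-02, -3.81978902e-04,
       -1.61549588e+00, -3.33686866e-01]), 'joint_vel': array([ 0.00138603, -0.00093591,  0.00192917,  0.00121267, -0.00052061,
       -0.00098566]), 'joint_efforts': array([-4.37777591e-03, -3.69344795e+01,  3.48283374e+01,  6.95200056e+00,
       -4.46229518e-03, -8.70586376e-06]), 'ee_pos': array([0.20376921, 0.56406645, 0.24737444]), 'orientation': array([ 3.09292078e+00, -5.41673182e-01, -2.01347108e-04]), 'contact_force': array([ 0.27123805, -0.70949174, -0.67293584]), 'torque': array([-0.01904931,  0.015941  , -0.00381856]), 'gripper_force': 0.0, 'opening': 0.08552532783703455}
```

View pics/top0.png

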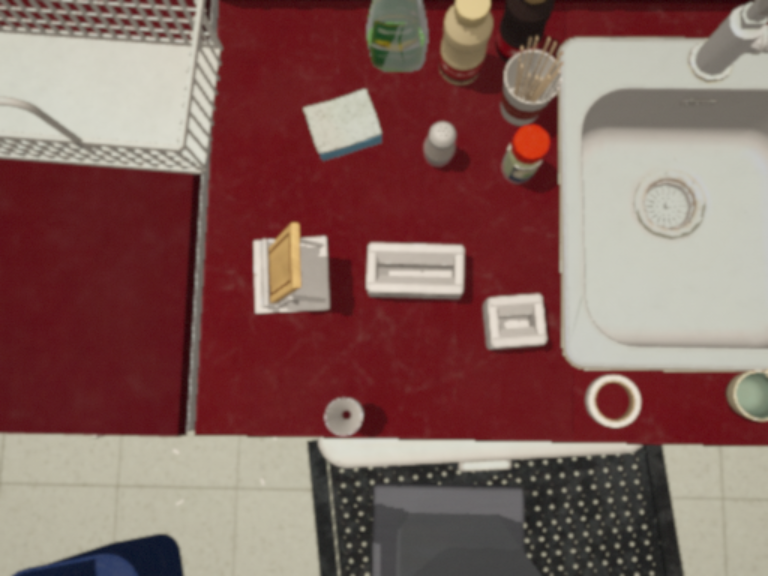

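View pics/side0.png

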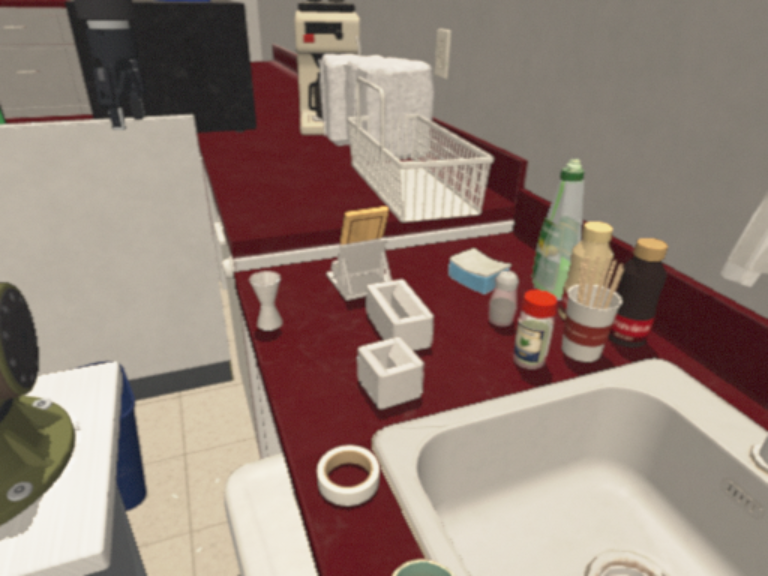

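The top view shows the leaning board at about (285,260), tilted to the right (−y). The long-slot stand is at (415,270) with its slot along world y, and the short stand is at (515,322). In the side view a cup stands near the rest, at (266,300).

```bash
cat > m.py <<'E'
from h import *
def rect(P,name):
    c,s,a=cv2.minAreaRect(P[:,:2].astype(np.float32)*1000);print(name,len(P),np.round(c,1),np.round(s,1),round(a,1),"z",np.round(np.percentile(P[:,2],[5,50,95]),4))
E
python3 - <<'E'
from m import *
Q=np.load("top0.npy");px=cv2.resize(cv2.imread("pics/top0.png"),(512,384)).astype(int)
def box(u0,u1,v0,v1):
    m=np.zeros(Q.shape[:2],bool);m[v0:v1,u0:u1]=1;return m
z=Q[...,2]
for nm,b in(("long",box(236,318,153,208)),("short",box(315,372,188,240))):
    rect(Q[b&(z>.048)&(z<.064)],nm+" rim")
    rect(Q[b&(z>.015)],nm+" all")
b=box(160,228,140,215)
B,G,Rr=[px[...,i] for i in range(3)]
wood=b&(Rr-B>50)&(G>90)&(z>.02)
rest=b&~wood&(abs(B-Rr)<25)&(B>90)
rect(Q[rest&(z<.03)],"rest base")
rect(Q[rest&(z>.06)],"rest panel")
P=Q[wood];print("wood",len(P),P.min(0),P.max(0))
for k in range(3):
    c=P.mean(0);_,_,V=np.linalg.svd(P-c);n=V[2];d=(P-c)@n;P=P[abs(d)<.003]
n*=np.sign(n[1]);print("plane c",c,"n",n,"tilt",np.arcsin(n[2]),"len",len(P),"std",d.std(),"yaw n",np.degrees(np.arctan2(n[1],n[0])))
print("table",np.nanmedian(z[box(220,240,215,250)]))
S=np.load("side0.npy");px=cv2.resize(cv2.imread("pics/side0.png"),(512,384)).astype(int)
m=np.zeros(S.shape[:2],bool);m[132:170,225:262]=1
P=S[m&(px[...,2]-px[...,0]>50)&(px[...,1]>90)];print("side wood",len(P),P.min(0),P.max(0))
for k in range(3):
    c=P.mean(0);_,_,V=np.linalg.svd(P-c);n=V[2];d=(P-c)@n;P=P[abs(d)<.003]
print("plane c",c,"n",n,len(P))
m=np.zeros(S.shape[:2],bool);m[185:237,240:290]=1
zz=S[...,2];rect(S[m&(zz>.05)&(zz<.062)],"side long rim")
E
```

```text
long rim 1398 [558.5  99.7] [124.1  64.9] 89.4 z [0.0495 0.055  0.058 ]
long all 1969 [558.5  99.7] [124.1  64.9] 89.4 z [0.0268 0.0538 0.0578]
short rim 891 [493.8 -29.8] [64.2 71.3] 5.3 z [0.0499 0.0551 0.0579]
short all 1193 [493.7 -29.8] [64.3 71.3] 5.5 z [0.0286 0.0542 0.0577]
rest base 1146 [555.3 268.3] [ 99.  102.8] 3.5 z [0.0059 0.0084 0.0243]
rest panel 23 [513.4 257.2] [ 6.4 14.8] 11.0 z [0.061  0.0811 0.0889]
wood 887 [0.51411524 0.23226376 0.02003925] [0.59248474 0.29631944 0.15390349]
plane c [0.55215667 0.26277042 0.10023667] n [-0.06902742  0.92114241  0.38305597] tilt 0.39310234665535077 len 748 std 0.000832856105007188 yaw n 94.28554968496486
table 0.00022848101490063888
side wood 629 [nan nan nan] [nan nan nan]Traceback (most recent call last):
  File "<stdin>", line 24, in <module>
    u, s, vh = gufunc(a, signature=signature)
               ~~~~~~^^^^^^^^^^^^^^^^^^^^^^^^
    raise LinAlgError("SVD did not converge")
numpy.linalg.LinAlgError: SVD did not converge
```

Run:
```python
from m import *
Q=np.load("top0.npy");px=cv2.resize(cv2.imread("pics/top0.png"),(512,384)).astype(int)
S=np.load("side0.npy");ps=cv2.resize(cv2.imread("pics/side0.png"),(512,384)).astype(int)
n=np.array([-.069,.9211,.383]);n/=np.linalg.norm(n);c0=np.array([.55216,.26277,.10024])
w=np.cross([0,0,1],n);w/=np.linalg.norm(w);u=np.cross(n,w);print("w",w,"u",u)
def ext(P):
    L=(P-c0)@np.c_[w,u,n];L=L[np.isfinite(L).all(1)&(abs(L[:,2]+5*.001)<.012)]
    print(len(L),"w,u,n pct",np.round(np.percentile(L,[.5,2,50,98,99.5],axis=0)*1000,1).tolist())
m=np.zeros(Q.shape[:2],bool);m[140:215,160:228]=1
ext(Q[m&(px[...,2]-px[...,0]>50)&(px[...,1]>90)])
m[:]=0;m[132:170,225:262]=1
ext(S[m&(ps[...,2]-ps[...,0]>50)&(ps[...,1]>90)])
zz=S[...,2];m[:]=0;m[185:237,240:290]=1
rect(S[m&(zz>.05)&(zz<.062)],"side long rim")
```

```text
w [-0.99720597 -0.07470113  0.        ] u [ 0.02861232 -0.38195372  0.92373843]
893 w,u,n pct [[-44.0, -86.4, -8.3], [-37.4, -80.9, -7.6], [0.0, 15.5, 0.1], [36.2, 57.5, 1.0], [36.6, 58.1, 1.4]]
593 w,u,n pct [[-38.1, -12.0, -10.6], [-36.4, -10.5, -10.2], [1.5, 27.0, -8.2], [37.1, 55.2, -0.7], [37.8, 55.9, 0.4]]
side long rim 731 [541.   62.1] [208.6  99. ] 68.0 z [0.0506 0.054  0.0556]
```

```bash
cat > g.py <<'E'
from h import *
n=np.array([-.069,.9211,.383]);n/=np.linalg.norm(n);c0=np.array([.55216,.26277,.10024])
w=np.cross([0,0,1],n);w/=np.linalg.norm(w);u=np.cross(n,w)
def go(p,Rt):
    st=r.read_state();Rc=R.from_rotvec(st["orientation"])
    print("at",np.round(st["ee_pos"],4),"d units",np.round((p-st["ee_pos"])/.025,2),"rot units",np.round((Rt*Rc.inv()).as_rotvec()/np.radians(30),3),"t",st["time_s"])
# tool z=-u, tool y=-n
Rg=R.from_matrix(np.c_[np.cross(-n,-u),-n,-u])
E
python3 - <<'E'
from g import *
print(Rg.as_matrix().round(3),R.from_rotvec(r.read_state()["orientation"]).as_matrix().round(3))
for k in (.035,.115):go(c0+u*k-n*.0047,Rg)
E
```

```text
[[ 0.997  0.069 -0.029]
 [ 0.075 -0.921  0.382]
 [-0.    -0.383 -0.924]] [[ 0.94  -0.34  -0.   ]
 [-0.34  -0.94  -0.002]
 [ 0.     0.002 -1.   ]]
at [0.2038 0.5641 0.2474] d units [ 13.99 -12.76  -4.66] rot units [ 0.752 -0.103  0.795] t 0.1
at [0.2038 0.5641 0.2474] d units [ 14.08 -13.98  -1.71] rot units [ 0.752 -0.103  0.795] t 0.1
```

Emit:
step_arm --deltas '[[[1,-1,0.2,0.15,-0.02,0.16,60],[1,-1,0.2,0.15,-0.02,0.16,60],[1,-1,0,0.15,-0.02,0.16,50],[1,-1,0,0.15,-0.02,0.16,50],[1,-1,0,0.15,-0.02,0.16,50]]]'

```text
time_s: 0.72
ee_pos: [0.3291, 0.4383, 0.2581]
orientation: [-2.744, -0.112, 0.022]
contact_force: [0.2, -0.8, -1.2]
opening: 0.0499
gripper_force: 0.0
```

Emit:
step_arm --deltas '[[[1,-1,0,0,0,0,50],[1,-1,0,0,0,0,50],[1,-1,0,0,0,0,50],[1,-1,0,0,0,0,50],[1,-1,0,0,0,0,50]]]'

```text
time_s: 1.35
ee_pos: [0.4545, 0.3133, 0.2579]
orientation: [-2.747, -0.107, 0.023]
contact_force: [-0.2, 0.4, 0.4]
opening: 0.0501
gripper_force: 0.0
```

Emit:
step_arm --deltas '[[[1,-1,0,0,0,0,50],[1,-1,-0.5,0,0,0,50],[1,-1,-0.5,0,0,0,50],[1,-1,-0.5,0,0,0,50],[0,0,0,0,0,0,50]]]'

```text
time_s: 1.98
ee_pos: [0.5545, 0.2124, 0.218]
orientation: [-2.748, -0.102, 0.027]
contact_force: [-0.2, 0.7, -0.5]
opening: 0.0499
gripper_force: 0.0
```

Run:
```python
from g import *
for k in (.035,.115):go(c0+u*k-n*.0047,Rg)
```

```text
at [0.5545 0.2124 0.218 ] d units [-0.04  1.31 -3.49] rot units [ 0.004 -0.009 -0.   ] t 1.975
at [0.5545 0.2124 0.218 ] d units [ 0.05  0.08 -0.53] rot units [ 0.004 -0.009 -0.   ] t 1.975
```

Emit:
step_arm --deltas '[[[0,0.1,-0.5,0,0,0,50],[-0.03,0.4,-1,0,0,0,50],[-0.03,0.41,-1,0,0,0,45],[0,0.41,-1,0,0,0,40],[0,0,0,0,0,0,40]]]'

```text
time_s: 2.6
ee_pos: [0.5503, 0.2482, 0.1306]
orientation: [-2.748, -0.109, 0.029]
contact_force: [-1.5, -0.7, -0.6]
opening: 0.0401
gripper_force: 0.0
```

Run:
```python
from g import *
go(c0+u*.035-n*.0047,Rg)
a=[r.snapshot(n)["pixels"][:,:,::-1] for n in("top","side")]
cv2.imwrite("pics/a.png",np.hstack([cv2.resize(a[0][130:230,140:240],(400,400),interpolation=2),cv2.resize(a[1][90:210,190:310],(400,400),interpolation=2)]))
```

```text
at [0.5503 0.2482 0.1306] d units [ 0.13 -0.13  0.01] rot units [ 0.002 -0.009 -0.01 ] t 2.6
```

View pics/a.png

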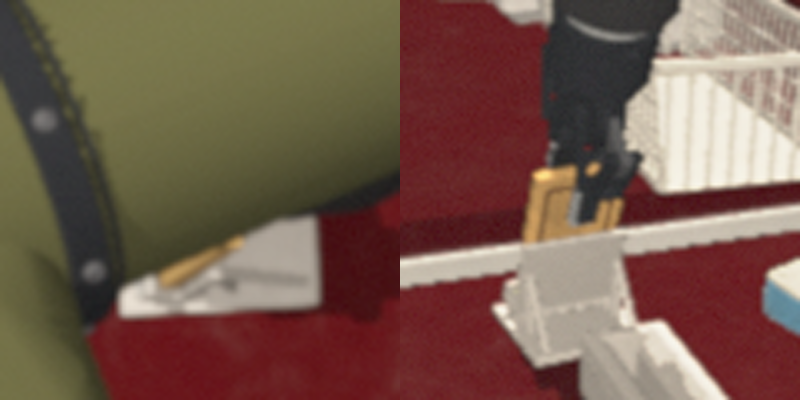

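The side crop shows the fingers straddling the board's upper part: front finger at (585,195), board spanning 530–622. The grasp is near centre, so I'll nudge it and close.

Emit:
step_arm --deltas '[[[0.1,-0.13,0,0,0,0,25],[0,0,0,0,0,0,12],[0,0,0,0,0,0,0],[0,0,0,0,0,0,0],[0,0,0,0,0,0,0]]]'

```text
time_s: 3.32
ee_pos: [0.5554, 0.244, 0.1343]
orientation: [-2.746, -0.107, 0.02]
contact_force: [-0.6, -1.0, 4.7]
opening: 0.0097
gripper_force: 59.4
```

Run:
```python
from g import *
go(c0+u*.035-n*.0047,Rg);s=r.read_state();print(s["opening"],s["gripper_force"],s["contact_force"],s["joint_positions"])
```

```text
at [0.5554 0.244  0.1343] d units [-0.08  0.04 -0.14] rot units [-0.001  0.002 -0.005] t 3.325
0.009739923774188416 59.43845450878143 [-0.64600733 -1.03285012  4.69294469] [ 0.52972687  0.00816528 -0.07403952 -0.3632028  -1.32474375  1.17906433]
```

Emit:
step_arm --deltas '[[[0.01,-0.19,0.46,0,0,0,0],[0.03,-0.38,0.92,0,0,0,0],[0.03,-0.38,0.92,0,0,0,0],[0.03,-0.38,0.92,0,0,0,0],[0.03,-0.38,0.92,0,0,0,0]]]'

```text
time_s: 3.95
ee_pos: [0.5578, 0.2004, 0.2371]
orientation: [-2.748, -0.106, 0.024]
contact_force: [0.3, -0.3, -0.8]
opening: 0.0096
gripper_force: 58.9
```

Emit:
step_arm --deltas '[[[0,0,0.5,0,0,0,0],[0,0,0,0,0,0,0]]]'

```text
time_s: 4.2
ee_pos: [0.5583, 0.2013, 0.2498]
orientation: [-2.746, -0.107, 0.021]
contact_force: [-0.1, 1.5, -2.2]
opening: 0.0092
gripper_force: 59.0
```

```bash
cat > b.py <<'E'
from g import *
def board(name="side",save=None,show=True):
    """board pixels by colour near the tool; returns pts in tool frame"""
    s=r.snapshot(name);st=r.read_state();Q=cloud(s);p=s["pixels"].astype(int)
    Rc=R.from_rotvec(st["orientation"]).as_matrix();L=(Q-st["ee_pos"])@Rc
    m=(p[...,0]-p[...,2]>45)&(p[...,1]>80)&(abs(L[...,0])<.06)&(abs(L[...,1])<.05)&(L[...,2]>-.05)&(L[...,2]<.16)
    P=L[m];print(name,len(P),"tool xyz pct mm",np.round(np.percentile(P,[1,50,99],axis=0)*1000,1).tolist())
    c=P.mean(0)
    for k in range(4):
        _,_,V=np.linalg.svd(P-c,full_matrices=False);d=(P-c)@V[2];P=P[abs(d-np.median(d))<.002];c=P.mean(0)
    n=V[2]*np.sign(V[2][1]);print("n tool",n.round(3),"n world",(Rc@n).round(3),"c",c.round(4),len(P))
    wr=cv2.minAreaRect((P[:,[0,2]]*1000).astype(np.float32));print("rect tool xz",np.round(wr[0],1),np.round(wr[1],1),round(wr[2],1))
    v,u_=np.where(m);
    if save:
        a=s["pixels"][max(v.min()-35,0):v.max()+60,max(u_.min()-40,0):u_.max()+40,::-1];cv2.imwrite(save,cv2.resize(a,None,fx=4,fy=4,interpolation=2)[:600,:800])
E
python3 - <<'E'
from b import *
board("side","pics/b.png");s=r.read_state();print(s["ee_pos"],s["orientation"],s["joint_positions"].round(2),s["opening"])
E
```

```text
side 1229 tool xyz pct mm [[-38.8, -2.8, -16.6], [-9.0, 3.8, 52.9], [36.3, 6.3, 121.1]]
n tool [-0.005  1.     0.001] n world [ 0.066 -0.921 -0.384] c [-0.0035  0.0038  0.0559] 1070
rect tool xz [-0.9 53. ] [141.8  76.8] 89.8
[0.5579076  0.20149284 0.24857112] [-2.74665822 -0.10668762  0.02378242] [ 0.46 -0.03  0.09 -0.36 -1.55  1.17] 0.009134166951830131
```

View pics/b.png

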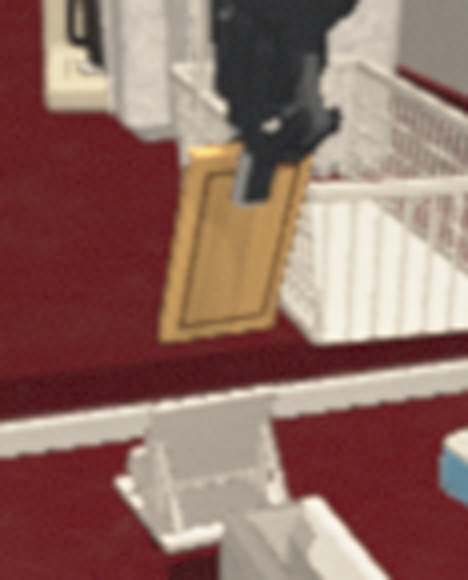

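The board hangs square in the jaws, with its lower edge at (160–270,335) clear above the rest. Its centre is within 1 mm of the tool axis, and the lower edge is about 123 mm ahead of the TCP.

Emit:
step_arm --deltas '[[[-0.19,-0.41,0,0,0,-0.316,0],[-0.19,-0.41,0,0,0,-0.316,0],[-0.19,-0.41,0,0,0,-0.316,0],[-0.19,-0.41,0,0,0,-0.316,0],[-0.19,-0.41,0,0,0,-0.316,0]]]'

```text
time_s: 4.88
ee_pos: [0.5337, 0.1498, 0.2476]
orientation: [-2.575, 1.021, -0.2]
contact_force: [-0.3, 0.1, -1.3]
opening: 0.0092
gripper_force: 58.9
```

Emit:
step_arm --deltas '[[[-0.19,-0.41,0,0,0,-0.316,0],[-0.19,-0.41,0,0,0,-0.316,0],[-0.19,-0.41,0,0,0,-0.316,0],[-0.19,-0.41,0,0,0,-0.316,0],[-0.19,-0.41,0,0,0,-0.316,0]]]'

```text
time_s: 5.5
ee_pos: [0.5099, 0.0986, 0.2476]
orientation: [-1.997, 2.018, -0.4]
contact_force: [-0.7, 0.3, -1.2]
opening: 0.0091
gripper_force: 58.8
```

Emit:
step_arm --deltas '[[[0,0,0,0,0,0,0],[0,0,0,0,0,0,0]]]'

```text
time_s: 5.75
ee_pos: [0.5105, 0.0992, 0.2485]
orientation: [-2.004, 2.009, -0.398]
contact_force: [0.9, 0.6, -1.7]
opening: 0.0092
gripper_force: 58.9
```

```bash
cat > p.py <<'E'
from b import *
C=np.array([.5585,.0997]);YAW=np.radians(-.6);e=np.array([-.001,-.0005,.123])
def tgt(z,tilt,C=C,e=e):
    tz=np.array([np.sin(tilt)*np.cos(YAW),np.sin(tilt)*np.sin(YAW),-np.cos(tilt)])
    tx=np.array([np.sin(YAW),-np.cos(YAW),0]);ty=np.cross(tz,tx)
    Rt=R.from_matrix(np.c_[tx,ty,tz]);return np.r_[C,z]-Rt.apply(e),Rt
E
python3 - <<'E'
from p import *
go(*tgt(.091,.39));go(*tgt(.045,.39));s=r.read_state()
print(s["joint_positions"].round(2),R.from_rotvec(s["orientation"]).as_matrix().round(3))
board("side","pics/c.png")
E
```

```text
at [0.5105 0.0992 0.2485] d units [ 0.03 -0.   -1.76] rot units [-0.001  0.004 -0.016] t 5.75
at [0.5105 0.0992 0.2485] d units [ 0.03 -0.   -3.6 ] rot units [-0.001  0.004 -0.016] t 5.75
[ 0.75 -0.53 -0.53  0.27 -1.29 -0.79] [[-0.002 -0.924  0.382]
 [-1.     0.002 -0.   ]
 [-0.    -0.382 -0.924]]
side 622 tool xyz pct mm [[-25.2, -6.6, -16.5], [33.5, 5.5, 47.4], [39.3, 7.3, 118.3]]
n tool [ 0.044  0.999 -0.022] n world [-0.932 -0.041 -0.361] c [0.015  0.0058 0.0602] 298
rect tool xz [ 3.7 50.9] [139.7  71.5] 89.9
```

View pics/c.png

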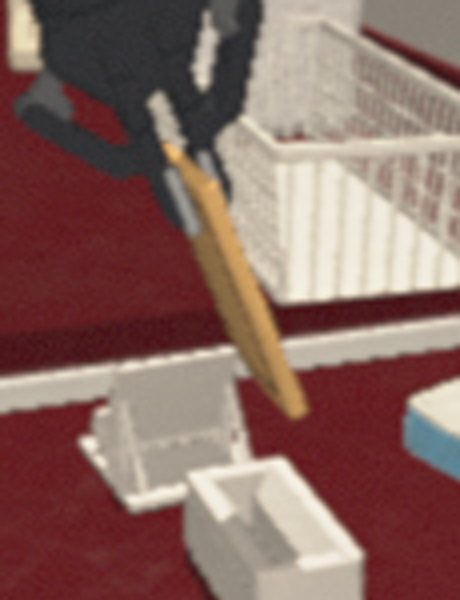

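The board is tilted about as it leaned, with its lower edge at (290,410) above and in line with the long stand's slot around (270,500). Descending to just above the mouth.

Emit:
step_arm --deltas '[[[0.03,0,-0.8,0,0,0,0],[0,0,-0.8,0,0,0,0],[0,0,-0.8,0,0,0,0],[0,0,-0.4,0,0,0,0],[0,0,0,0,0,0,0]]]'

```text
time_s: 6.42
ee_pos: [0.5113, 0.0985, 0.1788]
orientation: [-2.001, 2.012, -0.4]
contact_force: [0.7, 0.2, -0.4]
opening: 0.0093
gripper_force: 58.8
```

Run:
```python
from p import *
go(*tgt(.045,.39))
s=r.snapshot("side");a=s["pixels"][130:250,220:320,::-1];cv2.imwrite("pics/d.png",cv2.resize(a,None,fx=5,fy=5,interpolation=2))
Q=cloud(s);zz=Q[...,2]
m=np.zeros(zz.shape,bool);m[185:237,240:290]=1
p=s["pixels"].astype(int);w=(abs(p[...,0]-p[...,2])<30)&(p[...,0]>120)
rect=Q[m&w&(zz>.046)&(zz<.065)&(Q[...,0]<.6)&(Q[...,0]>.515)&(Q[...,1]<.17)&(Q[...,1]>.03)]
print(len(rect),cv2.minAreaRect((rect[:,:2]*1000).astype(np.float32)),np.median(rect[:,2]))
board("side")
W=Q[(p[...,0]-p[...,2]>45)&(p[...,1]>80)&(abs(Q[...,0]-.55)<.08)&(abs(Q[...,1]-.1)<.06)&(zz>.04)&(zz<.1)]
print("low edge",np.round(np.percentile(W,[1,5,50,95,99],axis=0)*1000,1).tolist())
```

```text
at [0.5113 0.0985 0.1788] d units [-0.    0.03 -0.81] rot units [-0.     0.004 -0.009] t 6.425
458 ((556.0685424804688, 99.06024169921875), (124.71709442138672, 62.76606750488281), 89.45344543457031) 0.053702342323212304
side 508 tool xyz pct mm [[-31.2, -10.3, -18.3], [35.1, 4.2, 43.5], [39.0, 7.5, 142.2]]
n tool [-0.009  1.    -0.002] n world [-0.924  0.014 -0.382] c [0.033  0.0042 0.0386] 134
rect tool xz [32.8 43. ] [150.   53.6] 67.4
low edge [[537.3, 59.2, 51.9], [538.0, 59.9, 53.1], [546.5, 62.6, 83.0], [576.1, 118.5, 98.2], [582.7, 148.0, 99.2]]
```

View pics/d.png

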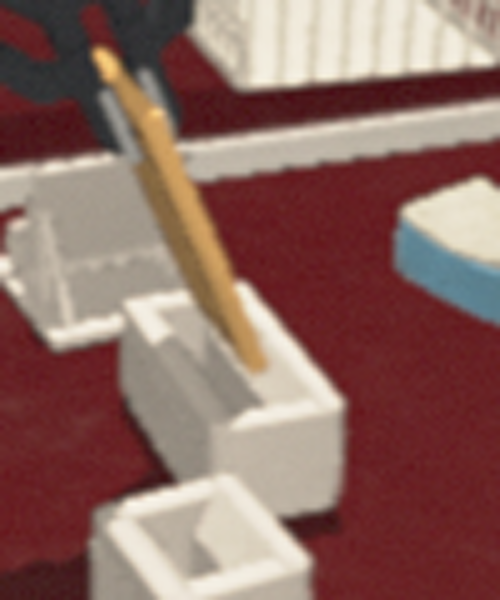

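Emit:
step_arm --deltas '[[[-0.02,0.02,-0.3,0,0,0,0],[-0.02,0,-0.3,0,0,0,0],[0,0,-0.3,0,0,0,0],[0,0,0,0,0,0,0]]]'

```text
time_s: 7.02
ee_pos: [0.5101, 0.0991, 0.1557]
orientation: [-2.001, 2.013, -0.4]
contact_force: [-0.4, -0.1, -1.9]
opening: 0.009
gripper_force: 58.9
```

Run:
```python
from p import *
C=np.array([.5575,.0997]);s=r.read_state();print("F",s["contact_force"].round(1),s["torque"].round(2))
p0,r0=tgt(.042,.39,C);go(p0,r0)
for z,t in((.038,.3),(.034,.2),(.03,.1),(.026,0),(.006,0)):
    p,q=tgt(z,t,C);print(z,t,((p-p0)/.025).round(2),((q*r0.inv()).as_rotvec()/np.radians(30)).round(3));p0,r0=p,q
```

```text
F [-0.4 -0.1 -1.9] [ 0.03  1.22 -0.04]
at [0.5101 0.0991 0.1557] d units [ 0.01  0.01 -0.01] rot units [ 0.     0.004 -0.009] t 7.025
0.038 0.3 [ 0.42 -0.   -0.01] [ 0.002  0.172 -0.   ]
0.034 0.2 [ 0.48 -0.   -0.04] [0.002 0.191 0.   ]
0.03 0.1 [ 0.49 -0.01 -0.08] [ 0.002  0.191 -0.   ]
0.026 0 [ 0.49 -0.01 -0.13] [ 0.002  0.191 -0.   ]
0.006 0 [ 0.   0.  -0.8] [0. 0. 0.]
```

Emit:
step_arm --deltas '[[[0.21,0,0,0,0.086,0,0],[0.21,0,-0.01,0,0.086,0,0],[0.24,0,-0.02,0,0.096,0,0],[0.24,0,-0.02,0,0.096,0,0],[0,0,0,0,0,0,0]]]'

```text
time_s: 7.65
ee_pos: [0.5337, 0.0993, 0.1556]
orientation: [-2.108, 2.123, -0.216]
contact_force: [0.2, 0.1, -1.6]
opening: 0.0094
gripper_force: 58.9
```

Run:
```python
from p import *
C=np.array([.5575,.0997]);s=r.read_state();print("F",s["contact_force"].round(1),s["torque"].round(2))
go(*tgt(.034,.2,C));go(*tgt(.026,0.,C))
s=r.snapshot("side");a=s["pixels"][130:250,220:320,::-1];cv2.imwrite("pics/e.png",cv2.resize(a,None,fx=5,fy=5,interpolation=2))
```

```text
F [ 0.2  0.1 -1.6] [-0.02  0.67  0.03]
at [0.5337 0.0993 0.1556] d units [-0.05 -0.01 -0.05] rot units [ 0.001  0.005 -0.006] t 7.65
at [0.5337 0.0993 0.1556] d units [ 0.93 -0.02 -0.26] rot units [ 0.005  0.387 -0.007] t 7.65
```

View pics/e.png

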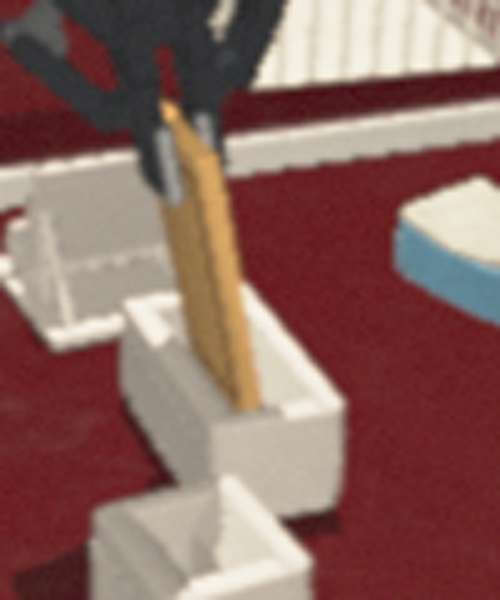

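The board's lower edge is in the slot at about (245,405), half straightened, with no contact force. I'll finish straightening.

Emit:
step_arm --deltas '[[[0.24,0,-0.06,0,0.098,0,0],[0.24,0,-0.06,0,0.098,0,0],[0.23,0,-0.07,0,0.098,0,0],[0.22,0,-0.07,0,0.093,0,0],[0,0,0,0,0,0,0]]]'

```text
time_s: 8.32
ee_pos: [0.5563, 0.0992, 0.1486]
orientation: [2.213, -2.227, 0.003]
contact_force: [0.4, -0.2, -1.9]
opening: 0.009
gripper_force: 59.0
```

Run:
```python
from p import *
C=np.array([.5575,.0997]);s=r.read_state();print("F",s["contact_force"].round(1),s["torque"].round(2))
go(*tgt(.026,0,C));go(*tgt(.006,0.,C))
```

```text
F [ 0.4 -0.2 -1.9] [0.02 0.01 0.02]
at [0.5563 0.0992 0.1486] d units [ 0.03 -0.02  0.02] rot units [ 0.004  0.    -0.008] t 8.325
at [0.5563 0.0992 0.1486] d units [ 0.03 -0.02 -0.78] rot units [ 0.004  0.    -0.008] t 8.325
```

Emit:
step_arm --deltas '[[[0,0,-0.2,0,0,0,0],[0,0,-0.2,0,0,0,0],[0,0,-0.2,0,0,0,0],[0,0,-0.1,0,0,0,0],[0,0,0,0,0,0,0]]]'

```text
time_s: 8.95
ee_pos: [0.5561, 0.0993, 0.1312]
orientation: [2.214, -2.227, 0.002]
contact_force: [0.1, -0.2, -2.9]
opening: 0.0092
gripper_force: 59.0
```

Emit:
step_arm --deltas '[[[0,0,-0.06,0,0,0,0],[0,0,0,0,0,0,0]]]'

```text
time_s: 9.2
ee_pos: [0.5561, 0.0993, 0.1298]
orientation: [2.214, -2.227, 0.001]
contact_force: [1.9, 0.4, -1.7]
opening: 0.0093
gripper_force: 59.0
```

Emit:
step_arm --deltas '[[[0,0,-0.04,0,0,0,0],[0,0,0,0,0,0,0]]]'

```text
time_s: 9.45
ee_pos: [0.5562, 0.0992, 0.1294]
orientation: [2.214, -2.227, 0.002]
contact_force: [-0.2, 0.4, 1.2]
opening: 0.0094
gripper_force: 59.3
```

Emit:
step_arm --deltas '[[[0,0,-0.04,0,0,0,0],[0,0,0,0,0,0,0]]]'

```text
time_s: 9.7
ee_pos: [0.5565, 0.0991, 0.1293]
orientation: [2.215, -2.228, 0.003]
contact_force: [-1.5, -1.2, 5.2]
opening: 0.0093
gripper_force: 60.1
```

Emit:
step_arm --deltas '[[[0,0,-0.04,0,0,0,0],[0,0,0,0,0,0,0]]]'

```text
time_s: 9.95
ee_pos: [0.5566, 0.0991, 0.1293]
orientation: [-2.215, 2.228, -0.004]
contact_force: [-2.6, -0.4, 8.6]
opening: 0.009
gripper_force: 60.6
```

Run:
```python
from p import *
s=r.snapshot("side");a=s["pixels"][130:250,220:320,::-1];cv2.imwrite("pics/f.png",cv2.resize(a,None,fx=5,fy=5,interpolation=2))
Q=cloud(s);p=s["pixels"].astype(int)
W=Q[(p[...,0]-p[...,2]>45)&(p[...,1]>80)&(abs(Q[...,0]-.5565)<.03)&(abs(Q[...,1]-.1)<.06)]
print(np.round(np.percentile(W,[1,50,99],axis=0)*1000,1).tolist())
```

```text
[[548.8, 60.1, 42.0], [550.4, 78.5, 87.1], [576.0, 134.9, 145.3]]
```

View pics/f.png

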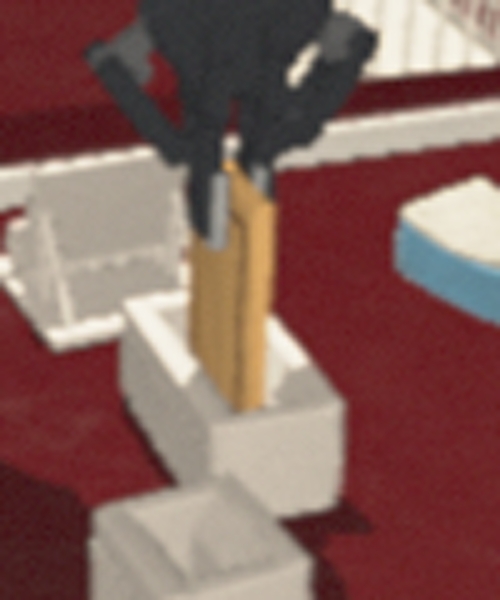

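The board stands upright in the slot, its visible end at (245,300) and its top at z ≈ 0.145 against 0.146 expected. The floor contact force shows it is seated, so I'll release and withdraw straight up.

Emit:
step_arm --deltas '[[[0,0,0.06,0,0,0,14],[0,0,0,0,0,0,25],[0,0,0,0,0,0,40],[0,0,0,0,0,0,50],[0,0,0,0,0,0,50]]]'

```text
time_s: 10.62
ee_pos: [0.5561, 0.0993, 0.1284]
orientation: [2.214, -2.227, 0.002]
contact_force: [-0.1, -0.3, 0.4]
opening: 0.0502
gripper_force: 0.0
```

Emit:
step_arm --deltas '[[[0,0,0.5,0,0,0,50],[0,0,1,0,0,0,50],[0,0,1,0,0,0,50],[0,0,1,0,0,0,50],[0,0,0.5,0,0,0,50]]]'

```text
time_s: 11.25
ee_pos: [0.5567, 0.0993, 0.231]
orientation: [-2.214, 2.227, -0.004]
contact_force: [-0.2, 0.1, -0.4]
opening: 0.0498
gripper_force: 0.0
```

Emit:
step_arm --deltas '[[[-0.5,0,0,0,0,0,50],[0,0,0,0,0,0,50],[0,0,0,0,0,0,50],[0,0,0,0,0,0,50]]]'

```text
time_s: 11.75
ee_pos: [0.5435, 0.0992, 0.2279]
orientation: [2.213, -2.226, 0.001]
contact_force: [-0.6, -0.2, 0.4]
opening: 0.0501
gripper_force: 0.0
```

Run:
```python
from p import *
s=r.snapshot("side");a=s["pixels"][130:250,220:320,::-1];cv2.imwrite("pics/g.png",cv2.resize(a,None,fx=5,fy=5,interpolation=2))
Q=cloud(s);p=s["pixels"].astype(int)
W=Q[(p[...,0]-p[...,2]>45)&(p[...,1]>80)&(abs(Q[...,0]-.5565)<.05)&(abs(Q[...,1]-.1)<.06)]
print(np.round(np.percentile(W,[1,50,99],axis=0)*1000,1).tolist())
```

```text
[[549.7, 60.2, 41.0], [551.0, 86.6, 98.5], [574.9, 134.4, 145.4]]
```

View pics/g.png

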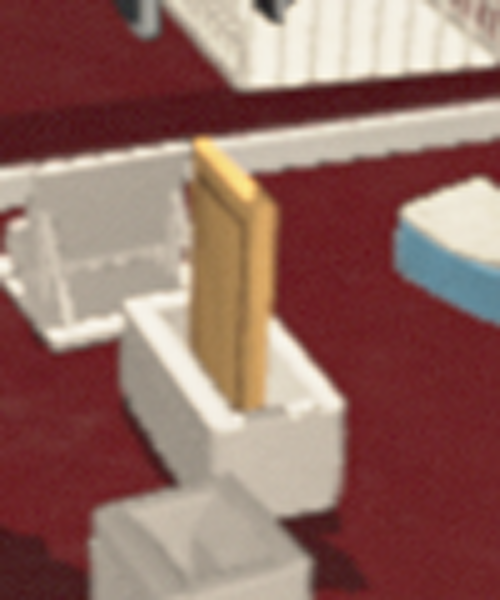

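The board stands free and upright in the long slot, top at (235,170), and the gripper is clear above.

```bash
python3 -c "
from rig import r
print(r.job_done())"
```

```text
the job is handed in; nothing more can be done
None
```

The board now stands upright on the floor of the long slot in its draining stand, released with the gripper clear, and the job was handed in at about 12 s of the 42 s allowed.

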